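Top out the drying crib and hold the tall slide over it, leaned to the light

TASK

Get the drying crib ready for a framed slide: lay the two loose slats on top of it as a third course, straight above the two slats of its bottom course, so that they cross the slats they rest on, and let go of them. Then draw the tall slide (the one standing well above its neighbours) out of its slot in the drawer and carry it over the middle of the crib, about 10 cm clear of it, leaned halfway between upright and flat with its top edge level, so that light rakes across the glass for inspection. Finish still holding it there in the gripper, touching nothing else, with the crib intact and everything else left where it was.

Things in the scene. Friction and masses are not known exactly. Their poses are not given: they have to be found in the camera images.
- board: Fixed grey board, 170 x 170 x 4 mm, under the slat crib; origin at the centre of its underside on the bench. The crib is centred on it: bottom course of two slats along board y at x = -45 and +45 mm, middle course of two along board x at y = -45 and +45 mm. Heights above the bench: bottom course 4 to 20 mm, middle course 20 to 36 mm; a third course would span 36 to 52 mm.
- bottom_near: Oak slat, 150 x 20 x 16 mm, about 30 g; origin at the centre of its underside, x along its length, z up. Bottom course of the crib, lying along the board's y at board x = -45 mm.
- bottom_far: Oak slat, 150 x 20 x 16 mm, about 30 g; origin at the centre of its underside, x along its length, z up. Bottom course of the crib, lying along the board's y at board x = +45 mm.
- middle_right: Oak slat, 150 x 20 x 16 mm, about 30 g; origin at the centre of its underside, x along its length, z up. Middle course of the crib, lying along the board's x at board y = -45 mm.
- middle_left: Oak slat, 150 x 20 x 16 mm, about 30 g; origin at the centre of its underside, x along its length, z up. Middle course of the crib, lying along the board's x at board y = +45 mm.
- loose_a: Oak slat, 150 x 20 x 16 mm, about 30 g; origin at the centre of its underside, x along its length, z up. One of the two slats lying by themselves flat on the bench, off to the robot's right.
- loose_b: Oak slat, 150 x 20 x 16 mm, about 30 g; origin at the centre of its underside, x along its length, z up. The other slat lying by itself flat on the bench; the two are alike.
- drawer: Fixed painted slide drawer, open towards the robot; its case (160 wide, 155 high) has its face at x = +190 mm, the drawer front is at x = -132. Origin on the bench under the middle slot. Slots across it at x = -65, 0, +65 mm, each 13 mm wide (along x), 104 mm long (along y); slot floor 22, rib tops 57, side tops 70 mm above the bench. 120 mm wide outside.
- tall_slide: Oak-framed glass slide, 100 wide, 120 tall, 10 mm thick, about 0.13 kg, upright and loose in any one of the three slots. Origin at the centre of its underside (22 mm above the bench at the start), x through its thickness (as the drawer's x), y along its width, z up. Top 36 mm is a solid rail: grip it there across the thickness. It stands 44 mm above its neighbours.
- tall_slide_mid (a point): Centre of the tall slide, 60 mm above its underside; axes as the slide's.
- short_slide_a: Short framed slide, 100 mm wide, 76 mm tall, 10 mm thick, upright in another slot; origin centre of underside. To be left alone.
- short_slide_b: Short framed slide like the other, in the remaining slot. To be left alone.
- tin_carrier: Black tin slide carrier, 60 x 90 x 16 mm, flat on the drawer floor behind the slots; origin centre of underside. To be left alone.
- magnifier: Magnifying glass lying flat, lens rim 72 mm across and 10 mm thick, handle 80 mm long towards its -x; origin under the centre of the lens. To be left alone.
- paste_jar: Jar, 56 mm across, 65 mm high, standing; origin centre of underside. To be left alone.
- dust_brush: Brush 160 mm long, lying on the bench close to the robot; handle to its -x, origin about the middle of its underside. To be left alone.
There are look-alikes about, which are no part of the job. Leave any black or red look-alike of the bottom_near alone.

How it is judged:
On the way, in this order (a step that is already met when the one before it is completed fails the run):
1. both loose slats lie released as the third course, straight above the bottom course (z of loose_a in the frame of board between 0.03 and 0.042 m and y of loose_a in the frame of board between -0.025 and 0.025 m and angle between the x axis of each of loose_a, loose_b and the y axis of board, either way round below 0.2 rad and angle between the z axis of each of loose_a, loose_b and the z axis of board, either way round below 0.15 rad and z of loose_b in the frame of board between 0.03 and 0.042 m and y of loose_b in the frame of board between -0.025 and 0.025 m and ((x of loose_a in the frame of board between 0.027 and 0.063 m and x of loose_b in the frame of board between -0.063 and -0.027 m) or (x of loose_a in the frame of board between -0.063 and -0.027 m and x of loose_b in the frame of board between 0.027 and 0.063 m)) and distance of each of bottom_near, bottom_far, middle_right, middle_left from where it was at the start of the episode below 0.015 m and contact force between each of loose_a, loose_b and the fingers below 0.1 N and linear speed of each of loose_a, loose_b below 0.02 m/s), for 0.2 s.
2. the tall slide is drawn clear of its slot in the gripper (z of tall_slide in the frame of drawer above 0.075 m and contact force between tall_slide and the fingers above 1 N), for 0.2 s.
At the end, for the whole second after the job is handed in: Gripper holds the tall slide still, lower edge 120 to 250 mm above bench, centre within 60 mm of the board's centre, leaned 30 to 60 deg, width level within 11 deg, resting on nothing; added slats lie across the middle course 45 +- 18 mm off centre, 25 mm endwise, 0.2 rad; lower slats within 15 mm (z of loose_a in the frame of board between 0.03 and 0.042 m and y of loose_a in the frame of board between -0.025 and 0.025 m and angle between the x axis of each of loose_a, loose_b and the y axis of board, either way round below 0.2 rad and angle between the z axis of each of loose_a, loose_b and the z axis of board, either way round below 0.15 rad and z of loose_b in the frame of board between 0.03 and 0.042 m and y of loose_b in the frame of board between -0.025 and 0.025 m and ((x of loose_a in the frame of board between 0.027 and 0.063 m and x of loose_b in the frame of board between -0.063 and -0.027 m) or (x of loose_a in the frame of board between -0.063 and -0.027 m and x of loose_b in the frame of board between 0.027 and 0.063 m)) and distance of each of bottom_near, bottom_far, middle_right, middle_left from where it was at the start of the episode below 0.015 m and contact force between each of loose_a, loose_b and the fingers below 0.1 N and contact force between tall_slide and the fingers above 1 N and height (world z) of tall_slide between 0.12 and 0.25 m and horizontal distance between tall_slide_mid and board below 0.06 m and angle between tall_slide's own z axis and vertical between 0.52 and 1.05 rad and angle between tall_slide's own y axis and vertical between 1.37 and 1.77 rad and linear speed of tall_slide below 0.03 m/s and contact force between tall_slide and loose_a below 0.1 N and contact force between tall_slide and loose_b below 0.1 N and contact force between tall_slide and bottom_near below 0.1 N and contact force between tall_slide and bottom_far below 0.1 N and contact force between tall_slide and middle_right below 0.1 N and contact force between tall_slide and middle_left below 0.1 N and contact force between tall_slide and board below 0.1 N and contact force between tall_slide and drawer below 0.1 N); the arm keeps its last pose, push and grip.
It fails at once if a bystander is shifted by more than 30 mm (distance of any of short_slide_a, short_slide_b, tin_carrier, magnifier, paste_jar, dust_brush from where it was at the start of the episode above 0.03 m).
It also fails if it takes over 59 s, if anything falls off the work surface, if the arm or the gripper's body presses on something with over 40 N, if the wrist force passes 120 N, or if a joint passes its speed limit or range.

ROBOT

A 7-joint arm with a two-finger parallel gripper is mounted at the origin on the work surface. World frame = base frame: x ahead of the robot, y to its left, z up, the work surface at z = 0. Lengths are in m, angles in rad, forces in N, time in s.
With the tool pointing down it reaches from about 0.425 to 0.875 m from the base axis. Payload 4.7 kg.
Tool frame: the origin (TCP) lies midway between the tips of the shut fingers; the grasp point (between the pads) lies 19 mm behind it; z points along the fingers, y is the line along which they close (so a half turn about z gives the same grasp; the last joint's range is limited). The gripper opens to 87 mm and grips with 3 to 60 N. Pads are 19 mm wide; open, the fingers measure 117 mm over their backs; the gripper's body (75 mm by 190 mm) begins 51 mm behind the grasp point.
Start: joints at [1.309, 0.321, -0.07, 1.45, 0.023, 1.371, -0.057], TCP at [0.177, -0.625, 0.223] pointing down, gripper open.
Joint ranges: [-2.86, 2.86], [-0.3, 2.09], [-1.38, 1.24], [0.06, 2.45], [-1.56, 4.7], [0.09, 2.05], [-2.69, 2.69]. Speed limits (rad/s): [2.57, 2.57, 3.14, 3.14, 3.14, 3.14, 3.14].

INTERFACE

Orientations are given as a rotation vector (axis times angle).
In Python, from bench import monitor, cams, workorder gives the robot as it stands.
- The arm moves only by the tool move_arm, never from a script. Its arguments are lists of equal length, an entry for each row: "slide": the shift along the tool's x, y, z in cm, a list of three; "roll": the turn about the tool's z in rad. In form: {"slide": [[dx, dy, dz], ...], "roll": [roll, ...]}. A call has 1 to 20 rows; each row is the pose to reach, as a shift and turn from the pose commanded when the call began, along the tool's axes at that moment; what a row does not reach only later rows make up. A row lasts 1/10 s, in which the tool goes at most 50 mm and 8.59 degrees, less where a joint would pass 70% of its speed; a pose out of reach is approached as far as the arm can. A call with a gripper value outside its range is refused whole. "gripper" is the finger opening in cm, from 0 to 8.7, set as the call begins (left out, the last holds). The fingers move at their own pace and stop on an object; "squeeze" is the grip in N (left out, the last holds). Time passes only in rows, so rows that repeat a pose let the fingers close. It gives the time, the measured TCP pose, the force, the opening and the grip force at its end, in the units of the state.
- monitor.get_state(): the state, without advancing time (a new reading comes with each control period).
- cams.get_image(name): name is "side" or "top"; returns the picture (480x640x3 uint8, red, green, blue); there is no depth.
- cams.get_calibration(name): a dict with "mtx" (3x3 intrinsics, pixels), "R" (3x3) and "t" (3): a world point X has camera coordinates R X + t. Camera axes: x right, y down, z forward; pixel columns grow to the right and rows downward; lengths in m; the calibration is good to about 2 mm. A picture is of the moment at which its call begins. get_calibration takes no time and is no camera call.
- workorder.close_job(): hands the job in; it is judged then, once.
The state is a dict: "time": time; "joint_positions": joint angles; "qd": joint speeds; "joint_torque": joint torques, N m; "position": TCP position; "tool_rot": TCP orientation; "ft_force": force on the tool from outside, world axes, zero at the start; "torque": the same for the moment, N m; "grip_width": opening from 0.0 (shut) to 1.0 (fully open); "grip_force": force on a finger pad.
Only numpy, scipy, OpenCV 4.12 (cv2) and the standard library are available. Lean on these libraries where they do the work, as an engineer would, in place of code of your own. Each camera call takes 0.05 s, during which the arm holds its last target. There are 200 camera calls.

## Working session

There is one attempt and no reset: what is moved stays moved. The work goes in short steps, Python scripts to look and compute and a tool call to move; the robot and the scene stay as the last step left them, time stands still between calls to the robot, and variables do not carry over. Pictures are saved under pics/ and viewed, at most 13 in all, crops included, and the job is handed in when it is done.

Besides the shell and the picture viewer there is one more tool, called after "Emit:" in YAML: its name, and indented under it one key for each argument. move_arm: Moves the arm, as the interface text tells. Its arguments: {"type":"object","properties":{"slide":{"type":"array","items":{"type":"array","items":{"type":"number"}}},"roll":{"type":"array","items":{"type":"number"}},"gripper":{"type":"number"},"squeeze":{"type":"number"}},"required":["slide","roll"]}

```bash
mkdir -p pics
python3 - <<'E'
from bench import monitor,cams
import cv2,json
s=monitor.get_state();print({k:s[k] for k in('time','position','tool_rot','grip_width')})
for n in('top','side'):
    im=cams.get_image(n);cv2.imwrite(f'pics/{n}0.png',im[:,:,::-1]);c=cams.get_calibration(n);print(n,c)
E
```

```text
{'time': 0.0, 'position': array([ 0.17679263, -0.62493544,  0.22146467]), 'tool_rot': array([-3.10992787e+00, -4.31657123e-01,  6.04179968e-04]), 'grip_width': 0.9969716150019072}
top {'mtx': array([[564.92772865,   0.        , 323.41642896],
       [  0.        , 564.92772865, 245.76767669],
       [  0.        ,   0.        ,   1.        ]]), 'R': array([[-0.00478244, -0.9998385 , -0.01732363],
       [-0.98279299,  0.00789835, -0.18454147],
       [ 0.18464849,  0.01614298, -0.98267204]]), 't': array([-0.00401539,  0.540464  ,  1.10519836])}
side {'mtx': array([[539.58429903,   0.        , 325.74779596],
       [  0.        , 539.58429903, 242.54071125],
       [  0.        ,   0.        ,   1.        ]]), 'R': array([[-0.96905714, -0.24581895, -0.02238989],
       [-0.10483806,  0.49200709, -0.86425575],
       [ 0.22346642, -0.83516589, -0.50255417]]), 't': array([0.52087444, 0.15369214, 1.00680962])}
```

View pics/top0.png

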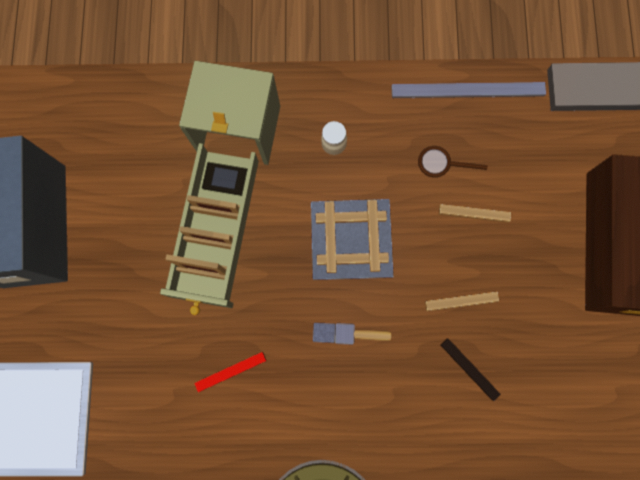

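View pics/side0.png

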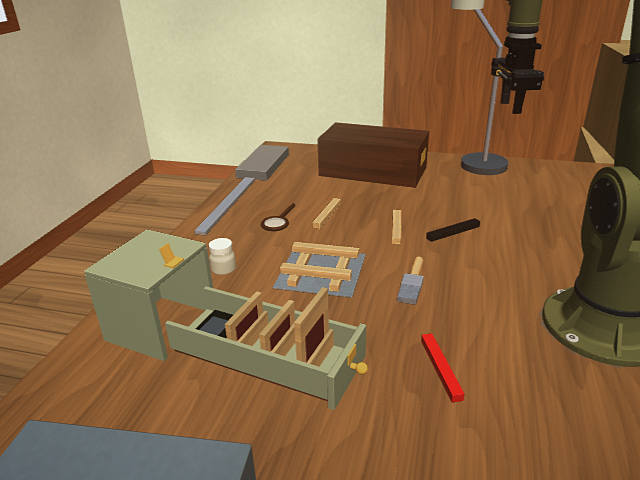

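Top view: loose oak slats lie at (475,213) and (462,301), and the black (470,369) and red (230,371) bars are look-alikes. The crib is on the grey board at (351,239). The drawer runs from (225,150) to (196,297), with slides at (213,207), (206,237) and (195,266). In the side view the slide nearest the robot, at (312,325), stands well above its neighbours, so it is the tall one. Next I'll measure these.

```bash
cat > h.py <<'E'
import numpy as np,cv2
from bench import cams,monitor
C={n:cams.get_calibration(n) for n in('top','side')}
def onz(n,uv,z):
    c=C[n];o=-c['R'].T@c['t'];uv=np.atleast_2d(uv).astype(float)
    d=np.c_[uv,np.ones(len(uv))]@np.linalg.inv(c['mtx']).T@c['R']
    return o+d*((z-o[2])/d[:,2])[:,None]
def px(n,X):
    c=C[n];p=(np.atleast_2d(X)@c['R'].T+c['t'])@c['mtx'].T;return p[:,:2]/p[:,2:]
def blobs(n,im,lo,hi,z,amin=150,roi=None):
    m=cv2.inRange(cv2.cvtColor(im,cv2.COLOR_RGB2HSV),lo,hi)
    if roi: 
        k=np.zeros_like(m);x0,y0,x1,y1=roi;k[y0:y1,x0:x1]=255;m&=k
    out=[]
    for c in cv2.findContours(m,cv2.RETR_EXTERNAL,cv2.CHAIN_APPROX_NONE)[0]:
        if cv2.contourArea(c)<amin: continue
        P=onz(n,c[:,0],z)[:,:2]
        r=cv2.minAreaRect((P*1000).astype(np.float32))
        b=cv2.boxPoints(r);e=max([b[1]-b[0],b[2]-b[1]],key=np.linalg.norm)
        out.append((c[:,0].mean(0).round(),np.round(r[0],1),np.round(r[1],1),round(float(np.degrees(np.arctan2(e[1],e[0]))),1)))
    return out
E
python3 - <<'E'
from h import *
im=cv2.imread('pics/top0.png')[:,:,::-1].copy();hs=cv2.cvtColor(im,cv2.COLOR_RGB2HSV)
for p in[(475,213),(462,301),(320,205),(350,240),(351,217),(330,237),(213,207),(195,266),(240,240),(235,200),(245,100),(200,298),(550,250),(560,350)]: print(p,hs[p[1],p[0]])
print('slats')
for b in blobs('top',im,(10,60,165),(25,160,255),.016,150,(400,180,540,330)):print(b)
print('board')
for b in blobs('top',im,(100,30,40),(125,140,160),.004,150,(300,185,405,290)):print(b)
print('drawer')
for b in blobs('top',im,(25,20,60),(50,140,255),.07,100,(150,130,270,320)):print(b)
print('slidetops')
for b in blobs('top',im,(8,60,110),(22,190,255),.142,50,(160,190,245,280)):print(b)
big=cv2.resize(im[130:310,155:275],None,fx=5,fy=5)[:,:,::-1]
side=cv2.imread('pics/side0.png')[270:420,150:380]
big=cv2.resize(big,(400,600));side=cv2.resize(side,(400,261))
o=np.zeros((600,800,3),np.uint8);o[:,:400]=big;o[:261,400:]=side
o[270:600,400:]=cv2.resize(im[180:320,400:570][:,:,::-1],(400,330))
cv2.imwrite('pics/c1.png',o)
E
```

```text
(475, 213) [ 17 119 165]
(462, 301) [ 18 120 164]
(320, 205) [113  44 122]
(350, 240) [113  44 121]
(351, 217) [ 17 115 164]
(330, 237) [ 17 114 165]
(213, 207) [  8 172  52]
(195, 266) [ 14 160  97]
(240, 240) [24 89 57]
(235, 200) [ 31  63 158]
(245, 100) [ 31  66 158]
(200, 298) [ 31  63 167]
(550, 250) [ 13 172 108]
(560, 350) [ 13 169 122]
slats
(array([462., 301.]), array([ 429.2, -292. ]), array([ 17.6, 148.1]), -82.8)
(array([475., 212.]), array([ 616.3, -328.5]), array([147.6,  17.6]), 82.7)
board
(array([352., 238.]), array([566.7, -66.8]), array([66.3, 63.1]), 89.6)
(array([350., 206.]), array([637. , -64.5]), array([64.7, 20. ]), 89.5)
(array([351., 246.]), array([564. , -65.8]), array([166. , 167.7]), -88.6)
drawer
(array([212., 237.]), array([586.2, 225.3]), array([136.2, 320.7]), -9.2)
(array([251., 140.]), array([766.3, 138. ]), array([109.4,  51.3]), 50.7)
(array([194., 161.]), array([718.2, 259. ]), array([140.6,  36. ]), 5.8)
slidetops
(array([201., 272.]), array([475. , 222.1]), array([93.2, 12. ]), 80.1)
(array([241., 259.]), array([503.1, 148.7]), array([83.8, 16.8]), 1.2)
(array([214., 212.]), array([591.2, 200.6]), array([93.2, 16. ]), 81.2)
(array([194., 233.]), array([551.9, 228.2]), array([173.5, 145.8]), 2.8)
```

View pics/c1.png

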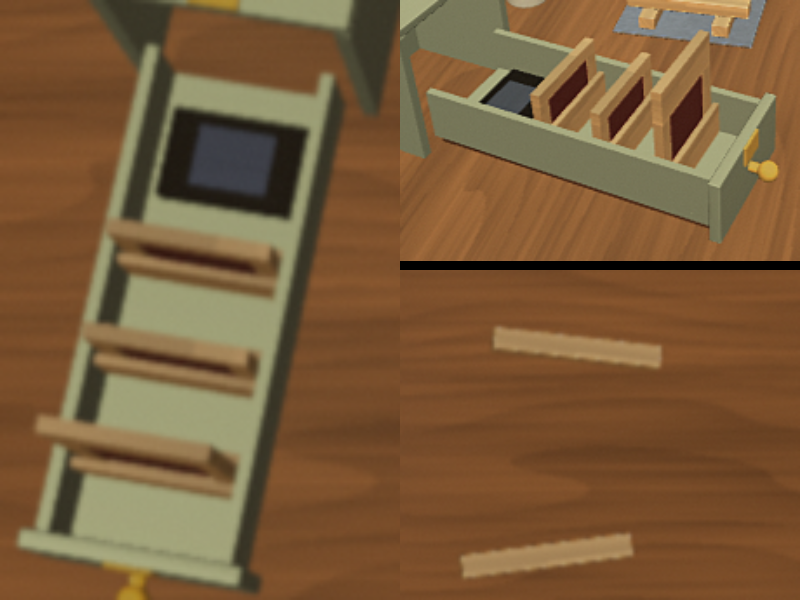

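The crop confirms it: the tall slide is in the slot nearest the drawer front, at top px (195,266). Both loose pieces, at (475,213) and (462,301), are bare oak. Next I'll refine the crib and work out the moves.

```bash
cat >> h.py <<'E'
from scipy.spatial.transform import Rotation as Ro
def plan(target,yaw=None):
    "slide (cm) and roll from measured pose to world TCP target, tool x heading yaw deg"
    s=monitor.get_state();R=Ro.from_rotvec(s['tool_rot']).as_matrix()
    d=R.T@(np.array(target)-s['position'])*100
    r=0
    if yaw is not None:
        r=-(np.radians(yaw)-np.arctan2(R[1,0],R[0,0]));r=(r+np.pi)%(2*np.pi)-np.pi
    return np.round(d,2),round(r,3)
E
python3 - <<'E'
from h import *
im=cv2.imread('pics/top0.png')[:,:,::-1].copy()
m=cv2.inRange(cv2.cvtColor(im,cv2.COLOR_RGB2HSV),(12,80,130),(22,160,255))
for y in(228,238,248):
    for a,b in((315,347),(360,390)):
        xs=np.where(m[y,a:b])[0]+a;print(y,xs.min(),xs.max(),onz('top',[(xs.min()+xs.max())/2,y],.036).round(4))
for x in(346,353,360):
    for a,b in((205,230),(248,270)):
        ys=np.where(m[a:b,x])[0]+a;print('bot',x,ys.min(),ys.max(),onz('top',[x,(ys.min()+ys.max())/2],.018).round(4))
print('jar',onz('top',(334,132),.065),'mag',onz('top',(434,161),.01),'slide top ends',onz('top',[(168,258),(222,268)],.142))
print(plan((.616,-.3285,.12),82.7),plan((.429,-.292,.12),97.2))
E
```

```text
228 326 334 [[ 0.5807 -0.0211  0.036 ]]
228 369 377 [[ 0.5799 -0.1106  0.036 ]]
238 326 334 [[ 0.5594 -0.021   0.036 ]]
238 369 377 [[ 0.5587 -0.1101  0.036 ]]
248 326 335 [[ 0.5383 -0.0219  0.036 ]]
248 369 378 [[ 0.5376 -0.1107  0.036 ]]
bot 346 213 221 [[ 0.6082 -0.0552  0.018 ]]
bot 346 254 263 [[ 0.519  -0.0541  0.018 ]]
bot 353 212 221 [[ 0.6092 -0.07    0.018 ]]
bot 353 254 263 [[ 0.5189 -0.0687  0.018 ]]
bot 360 212 221 [[ 0.609  -0.0849  0.018 ]]
bot 360 254 263 [[ 0.5188 -0.0834  0.018 ]]
jar [[ 0.78026966 -0.03107638  0.065     ]] mag [[ 0.7333592 -0.2478766  0.01     ]] slide top ends [[0.50212308 0.28359658 0.142     ]
 [0.48236664 0.18111765 0.142     ]]
(array([ 50.33, -16.55,  10.18]), np.float64(-1.168)) (array([ 33.33, -25.15,  10.2 ]), np.float64(-1.421))
```

Emit:
move_arm:
  slide:
    - [50.3,-16.6,10]
    - [50.3,-16.6,10]
    - [50.3,-16.6,10]
    - [50.3,-16.6,10]
    - [50.3,-16.6,10]
    - [50.3,-16.6,10]
    - [50.3,-16.6,10]
    - [50.3,-16.6,10]
    - [50.3,-16.6,10]
    - [50.3,-16.6,10]
    - [50.3,-16.6,10]
    - [50.3,-16.6,10]
    - [50.3,-16.6,10]
    - [50.3,-16.6,10]
    - [50.3,-16.6,10]
  roll: [-1.168,-1.168,-1.168,-1.168,-1.168,-1.168,-1.168,-1.168,-1.168,-1.168,-1.168,-1.168,-1.168,-1.168,-1.168]
  gripper: 6
  squeeze: 15

```text
time: 1.6
position: [0.6144, -0.3311, 0.1228]
tool_rot: [2.361, 2.072, -0.002]
ft_force: [-0.4, -0.2, 0.3]
grip_width: 0.691
grip_force: 0.0
```

Run:
```python
from h import *
s=monitor.get_state();R=Ro.from_rotvec(s['tool_rot']).as_matrix();print(s['joint_positions'].round(3),'x',R[:,0].round(3),'z',R[:,2].round(3))
print(plan((.616,-.3285,.004),82.7))
```

```text
[ 0.765  0.516 -0.432  1.426  0.221  1.248  0.182] x [ 0.13   0.992 -0.001] z [-0.001 -0.001 -1.   ]
(array([ 0.29,  0.13, 11.88]), np.float64(-0.003))
```

Emit:
move_arm:
  slide:
    - [0.3,0.1,5]
    - [0.3,0.1,9]
    - [0.3,0.1,11]
    - [0.3,0.1,11.8]
    - [0.3,0.1,11.8]
    - [0.3,0.1,11.8]
  roll: [0,0,0,0,0,0]

```text
time: 2.2
position: [0.618, -0.327, 0.0064]
tool_rot: [2.357, 2.073, 0.001]
ft_force: [0.5, 0.9, 1.2]
grip_width: 0.688
grip_force: 0.0
```

Emit:
move_arm:
  slide:
    - [0,0,0]
    - [0,0,0]
    - [0,0,0]
    - [0,0,0]
    - [0,0,-2]
    - [0,0,-5]
    - [0,0,-9]
    - [0,0,-9]
  roll: [0,0,0,0,0,0,0,0]
  gripper: 0

```text
time: 3.0
position: [0.6211, -0.3273, 0.1016]
tool_rot: [2.35, 2.069, 0.006]
ft_force: [1.3, -0.5, 0.6]
grip_width: 0.055
grip_force: 0.0
```

Run:
```python
from h import *
print(plan((.609,-.066,.10),90),monitor.get_state()['position'])
cv2.imwrite('pics/s1.png',cv2.resize(cams.get_image('side')[130:330,180:480,::-1],None,fx=2,fy=2))
```

```text
(array([ 2.576e+01, -4.510e+00,  2.000e-02]), np.float64(-0.127)) [ 0.62112942 -0.32728536  0.10164204]
```

View pics/s1.png

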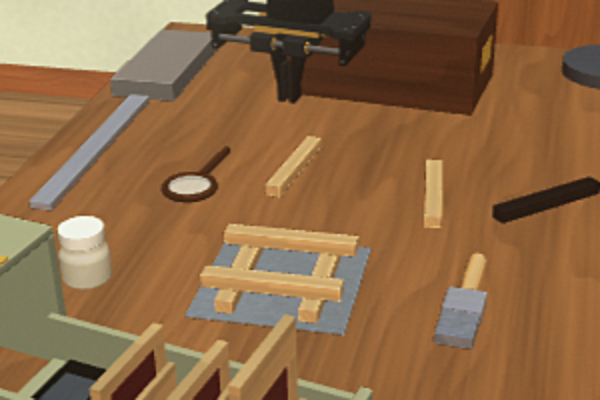

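The side picture shows the slat still on the bench (crop ~(293,165)) and the fingers shut and empty above it. I lifted before they had finished closing. I'll recheck the slat's position and grip again with a longer wait.

Run:
```python
from h import *
im=cams.get_image('side')
for b in blobs('side',im,(10,60,130),(25,170,255),.016,80,(300,190,420,250)):print(b)
im=cv2.imread('pics/side0.png')[:,:,::-1].copy()
for b in blobs('side',im,(10,60,130),(25,170,255),.016,80,(300,190,420,250)):print(b)
print(plan((.616,-.3285,.10),82.7))
```

```text
(array([359., 220.]), array([ 526.3, -305.9]), array([332.7, 323.5]), 11.4)
(array([360., 220.]), array([ 526.3, -305.9]), array([332.7, 323.5]), 11.4)
(array([-0.25, -0.17, -0.38]), np.float64(0.001))
```

Emit:
move_arm:
  slide:
    - [-0.2,-0.1,0]
    - [-0.2,-0.1,3]
    - [-0.2,-0.1,6]
    - [-0.2,-0.1,8.4]
    - [-0.2,-0.1,9.2]
    - [-0.2,-0.1,9.2]
    - [-0.2,-0.1,9.2]
  roll: [0,0,0,0,0,0,0]
  gripper: 4.5

```text
time: 3.8
position: [0.6148, -0.3275, 0.0012]
tool_rot: [-2.356, -2.075, 0.002]
ft_force: [-0.6, 0.3, -0.8]
grip_width: 0.499
grip_force: 0.0
```

Emit:
move_arm:
  slide:
    - [0,0,0]
    - [0,0,0]
    - [0,0,0]
    - [0,0,0]
    - [0,0,0]
    - [0,0,0]
  roll: [0,0,0,0,0,0]
  gripper: 0

```text
time: 4.4
position: [0.6158, -0.3278, 0.0025]
tool_rot: [-2.358, -2.076, 0.0]
ft_force: [-0.1, -0.3, -0.6]
grip_width: 0.227
grip_force: 15.0
```

Emit:
move_arm:
  slide:
    - [0,0,-4]
    - [0,0,-9]
    - [5,-0.8,-10]
    - [10,-1.6,-10]
    - [15,-2.4,-10]
    - [20,-3.2,-10]
    - [24,-3.7,-10]
    - [25.9,-4,-10]
    - [25.9,-4,-10]
    - [25.9,-4,-10]
    - [25.9,-4,-10]
    - [25.9,-4,-10]
  roll: [0,0,0,-0.04,-0.08,-0.127,-0.127,-0.127,-0.127,-0.127,-0.127,-0.127]

```text
time: 5.6
position: [0.609, -0.0682, 0.1023]
tool_rot: [2.225, 2.218, -0.001]
ft_force: [1.0, -0.3, -0.9]
grip_width: 0.229
grip_force: 15.0
```

Run:
```python
from h import *
print(plan((.609,-.066,.039),90),monitor.get_state()['position'])
im=cams.get_image('top');cv2.imwrite('pics/t2.png',np.hstack([cv2.resize(im[180:300,290:420,::-1],(400,369)),cv2.resize(cams.get_image('side')[200:320,240:370,::-1],(400,369))]))
```

```text
(array([0.23, 0.  , 6.33]), np.float64(-0.003)) [ 0.60896664 -0.0682192   0.10230021]
```

View pics/t2.png

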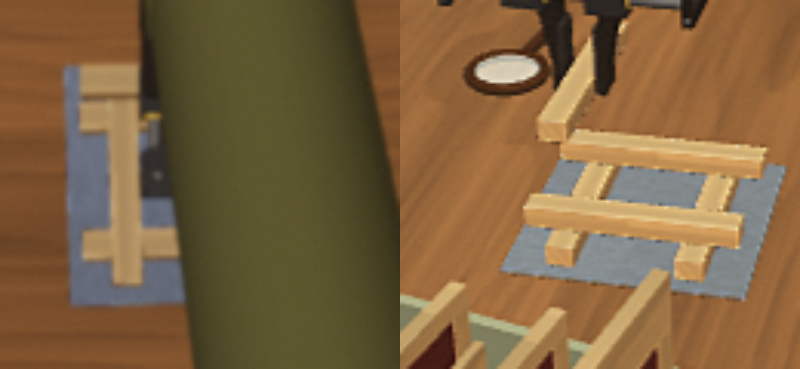

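The slat is held level over the crib's far side (end at crop ~(555,130) in the side view). I'll lower and release it.

Emit:
move_arm:
  slide:
    - [0.2,0,3]
    - [0.2,0,5]
    - [0.2,0,5.8]
    - [0.2,0,6.2]
    - [0.2,0,6.3]
    - [0.2,0,6.3]
    - [0.2,0,6.3]
  roll: [0,0,0,0,0,0,0]

```text
time: 6.4
position: [0.6098, -0.0639, 0.0406]
tool_rot: [2.22, 2.22, 0.002]
ft_force: [-0.0, -0.5, 0.0]
grip_width: 0.229
grip_force: 15.0
```

Emit:
move_arm:
  slide:
    - [0,0,0]
    - [0,0,0]
    - [0,0,0]
    - [0,0,0]
    - [0,0,-3]
    - [0,0,-7]
    - [0,0,-7]
    - [0,0,-7]
  roll: [0,0,0,0,0,0,0,0]
  gripper: 4.5

```text
time: 7.2
position: [0.6098, -0.0639, 0.1107]
tool_rot: [2.22, 2.22, 0.002]
ft_force: [0.2, 0.4, -0.7]
grip_width: 0.516
grip_force: 0.0
```

Run:
```python
from h import *
print(plan((.429,-.292,.11),97.2),monitor.get_state()['position'])
```

```text
(array([-22.81, -18.08,   0.05]), np.float64(-0.126)) [ 0.60980721 -0.06386723  0.11072532]
```

Emit:
move_arm:
  slide:
    - [-4,-3.1,0]
    - [-8,-6.2,0]
    - [-12,-9.3,0]
    - [-16,-12.4,0]
    - [-20,-15.6,0]
    - [-22.8,-18,0]
    - [-22.8,-18.1,0]
    - [-22.8,-18.1,0]
    - [-22.8,-18.1,0]
    - [-22.8,-18.1,0]
  roll: [0,0,-0.04,-0.08,-0.126,-0.126,-0.126,-0.126,-0.126,-0.126]

```text
time: 8.2
position: [0.429, -0.2901, 0.1091]
tool_rot: [-2.073, -2.36, -0.001]
ft_force: [0.5, 0.3, -0.2]
grip_width: 0.52
grip_force: 0.0
```

Run:
```python
from h import *
print(plan((.429,-.292,.0025),97.2),monitor.get_state()['position'])
im=cams.get_image('top');cv2.imwrite('pics/t3.png',np.hstack([cv2.resize(im[180:300,290:420,::-1],(400,369)),cv2.resize(cams.get_image('side')[200:320,240:370,::-1],(400,369))]))
for b in blobs('top',im,(10,60,165),(25,160,255),.052,150,(400-100,190,400,225)):print(b)
```

```text
(array([-0.2 , -0.02, 10.66]), np.float64(0.003)) [ 0.42900282 -0.2900872   0.10914687]
(array([351., 211.]), array([617.8, -65.5]), array([ 34.9, 146.5]), -89.1)
```

View pics/t3.png

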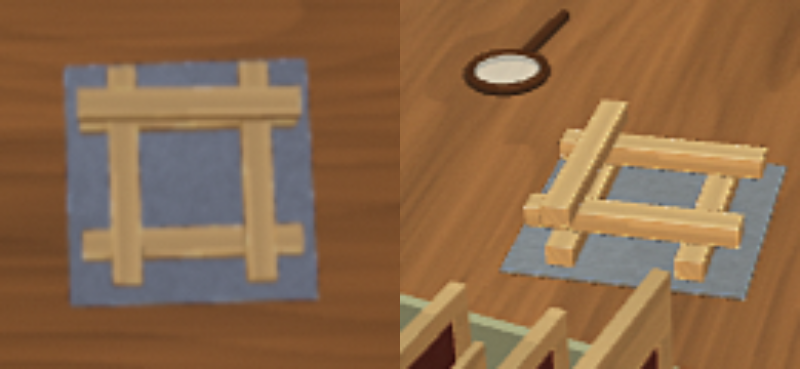

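The first slat lies straight above the far bottom slat (left crop, row ~105, columns 78–300). Now the second.

Emit:
move_arm:
  slide:
    - [-0.2,0,4]
    - [-0.2,0,8]
    - [-0.2,0,10]
    - [-0.2,0,10.6]
    - [-0.2,0,10.6]
    - [-0.2,0,10.6]
  roll: [0,0,0,0,0,0]

```text
time: 8.9
position: [0.4295, -0.2941, 0.0048]
tool_rot: [2.075, 2.356, 0.0]
ft_force: [-0.5, 0.6, -0.0]
grip_width: 0.515
grip_force: 0.0
```

Emit:
move_arm:
  slide:
    - [0,0,0]
    - [0,0,0]
    - [0,0,0]
    - [0,0,0]
    - [0,0,0]
    - [0,0,0]
  roll: [0,0,0,0,0,0]
  gripper: 0

```text
time: 9.5
position: [0.4285, -0.294, 0.004]
tool_rot: [2.077, 2.356, -0.0]
ft_force: [-1.3, 0.9, 2.5]
grip_width: 0.229
grip_force: 15.0
```

Run:
```python
from h import *
print(plan((.519,-.066,.105),90))
```

```text
(array([ 21.48,  11.84, -10.11]), np.float64(0.126))
```

Emit:
move_arm:
  slide:
    - [0,0,-4]
    - [0,0,-9]
    - [4,2.2,-10.1]
    - [8,4.4,-10.1]
    - [12,6.6,-10.1]
    - [16,8.8,-10.1]
    - [19.5,10.7,-10.1]
    - [21.3,11.8,-10.1]
    - [21.3,11.8,-10.1]
    - [21.3,11.8,-10.1]
    - [21.3,11.8,-10.1]
    - [21.3,11.8,-10.1]
  roll: [0,0,0,0.04,0.08,0.126,0.126,0.126,0.126,0.126,0.126,0.126]

```text
time: 10.7
position: [0.5181, -0.0693, 0.1043]
tool_rot: [2.224, 2.219, -0.001]
ft_force: [-0.3, 0.4, 0.2]
grip_width: 0.225
grip_force: 15.0
```

Run:
```python
from h import *
print(plan((.519,-.068,.040),90))
```

```text
(array([0.14, 0.1 , 6.43]), np.float64(-0.003))
```

Emit:
move_arm:
  slide:
    - [0.1,0.1,3]
    - [0.1,0.1,5]
    - [0.1,0.1,5.8]
    - [0.1,0.1,6.2]
    - [0.1,0.1,6.4]
    - [0.1,0.1,6.4]
    - [0.1,0.1,6.4]
  roll: [0,0,0,0,0,0,0]

```text
time: 11.4
position: [0.5202, -0.0668, 0.0414]
tool_rot: [2.221, 2.22, 0.001]
ft_force: [-0.4, 0.4, -0.2]
grip_width: 0.229
grip_force: 15.0
```

Emit:
move_arm:
  slide:
    - [0,0,0]
    - [0,0,0]
    - [0,0,0]
    - [0,0,0]
    - [0,0,-3]
    - [0,0,-7]
    - [0,0,-12]
    - [0,0,-17]
    - [0,0,-20]
    - [0,0,-20]
    - [0,0,-20]
  roll: [0,0,0,0,0,0,0,0,0,0,0]
  gripper: 4.5

```text
time: 12.5
position: [0.5197, -0.0667, 0.2408]
tool_rot: [2.221, 2.221, 0.0]
ft_force: [0.0, -1.1, 0.0]
grip_width: 0.518
grip_force: 0.0
```

Run:
```python
from h import *
s=monitor.get_state();print(s['joint_positions'].round(3),s['position'].round(3))
im=cams.get_image('side')
s0=cv2.imread('pics/side0.png')[:,:,::-1].copy()
# slide top-edge ends in top (z .142) vs predicted side pixels
P=onz('top',[(168,258),(222,268)],.142);print(px('side',P))
cv2.imwrite('pics/t4.png',np.hstack([cv2.resize(im[200:320,240:370,::-1],(400,369)),cv2.resize(s0[280:375,280:350,::-1],(272,369))]))
```

```text
[ 0.688  0.078 -0.639  1.716  0.048  1.362  0.04 ] [ 0.52  -0.067  0.241]
[[300.05692535 320.97416604]
 [329.21531271 284.58863269]]
```

View pics/t4.png

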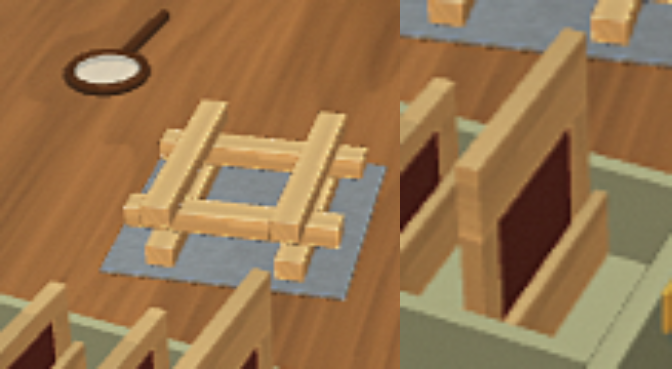

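The third course is down: both slats cross the middle course (side crop, tops near (185,160) and (310,170)), and the crib is intact. Moves turn the tool only about its own z, so I need a way to lean it. I'll test, with nothing held, what happens when the target is past the arm's reach.

Emit:
move_arm:
  slide:
    - [0,0,-70]
    - [0,0,-70]
    - [0,0,-70]
    - [0,0,-70]
    - [0,0,-70]
    - [0,0,-70]
    - [0,0,-70]
    - [0,0,-70]
    - [0,0,-70]
    - [0,0,-70]
    - [0,0,-70]
    - [0,0,-70]
    - [0,0,-70]
    - [0,0,-70]
    - [0,0,-70]
  roll: [0,0,0,0,0,0,0,0,0,0,0,0,0,0,0]

```text
time: 14.05
position: [0.5059, -0.0659, 0.613]
tool_rot: [2.186, 2.186, 0.059]
ft_force: [-0.2, -0.0, -0.3]
grip_width: 0.518
grip_force: 0.0
```

Run:
```python
from h import *
s=monitor.get_state();R=Ro.from_rotvec(s['tool_rot']).as_matrix();print(s['joint_positions'].round(3),s['position'].round(3),R.round(3))
```

```text
[-0.376  0.1    0.534  0.94  -0.059  2.052  0.126] [ 0.506 -0.066  0.613] [[-0.     0.998  0.062]
 [ 1.     0.001 -0.008]
 [-0.008  0.062 -0.998]]
```

Emit:
move_arm:
  slide:
    - [0,0,-30]
    - [0,0,-30]
    - [0,0,-30]
    - [0,0,-30]
    - [0,0,-30]
    - [0,0,-30]
  roll: [0,0,0,0,0,0]

```text
time: 14.65
position: [0.4878, -0.0641, 0.6453]
tool_rot: [2.149, 2.148, 0.119]
ft_force: [0.2, -0.2, -0.3]
grip_width: 0.517
grip_force: 0.0
```

Run:
```python
from h import *
s=monitor.get_state();R=Ro.from_rotvec(s['tool_rot']).as_matrix();print(s['joint_positions'].round(3),s['position'].round(3),R.round(3))
```

```text
[-0.782  0.042  0.925  0.935 -0.04   2.052  0.12 ] [ 0.488 -0.064  0.645] [[ 0.001  0.992  0.127]
 [ 1.     0.001 -0.016]
 [-0.016  0.127 -0.992]]
```

Pushing past reach leans the tool, 3.6° and then 7.3°, and the commanded pose keeps the lean. I need the tool upright to pick the slide, so I'll come down and push inward to see how the lean goes back.

Emit:
move_arm:
  slide:
    - [0,0,35]
    - [0,0,35]
    - [0,0,35]
    - [0,0,35]
    - [0,0,35]
    - [0,0,35]
    - [0,0,35]
    - [0,0,35]
  roll: [0,0,0,0,0,0,0,0]

```text
time: 15.45
position: [0.5273, -0.0695, 0.2908]
tool_rot: [2.155, 2.154, 0.103]
ft_force: [-0.7, -0.4, -0.1]
grip_width: 0.515
grip_force: 0.0
```

Emit:
move_arm:
  slide:
    - [0,-35,0]
    - [0,-35,0]
    - [0,-35,0]
    - [0,-35,0]
    - [0,-35,0]
    - [0,-35,0]
  roll: [0,0,0,0,0,0]

```text
time: 16.05
position: [0.4209, -0.075, 0.3002]
tool_rot: [2.14, 2.148, 0.135]
ft_force: [-0.3, -0.4, 0.7]
grip_width: 0.519
grip_force: 0.0
```

```bash
cat >> h.py <<'E'
def st():
    s=monitor.get_state();R=Ro.from_rotvec(s['tool_rot']).as_matrix()
    print(round(s['time'],2),s['joint_positions'].round(2),s['position'].round(3),'x',R[:,0].round(3),'y',R[:,1].round(3),'z',R[:,2].round(3))
E
python3 -c "
from h import *
st()"
```

```text
16.05 [ 0.05 -0.3   0.05  1.93  0.02  1.37  0.1 ] [ 0.421 -0.075  0.3  ] x [-0.003  1.    -0.013] y [0.99  0.005 0.138] z [ 0.138 -0.012 -0.99 ]
```

Emit:
move_arm:
  slide:
    - [-5,2,5]
    - [-10,2,9]
    - [-13,2,11]
    - [-13,2,11]
  roll: [0,0,0,0]

```text
time: 16.45
position: [0.4549, -0.2101, 0.1919]
tool_rot: [2.147, 2.145, 0.129]
ft_force: [1.2, 0.3, 0.5]
grip_width: 0.515
grip_force: 0.0
```

Emit:
move_arm:
  slide:
    - [0,-200,0]
    - [0,-200,0]
    - [0,-200,0]
    - [0,-200,0]
  roll: [0,0,0,0]

```text
time: 16.85
position: [0.3342, -0.2126, 0.1778]
tool_rot: [2.138, 2.154, 0.135]
ft_force: [-0.8, 0.4, 0.8]
grip_width: 0.517
grip_force: 0.0
```

```bash
python3 -c "
from h import *
st()"
```

```text
16.85 [ 0.55 -0.3   0.01  2.17 -0.07  1.15  0.59] [ 0.334 -0.213  0.178] x [-0.007  1.    -0.011] y [0.991 0.009 0.135] z [ 0.136 -0.01  -0.991]
```

Only the upward push at the wrist limit leans the tool. That works in the right direction for the final pose, so I'll pick the slide with the present 8°, which the slot's 3 mm of play mostly allows, and lean further afterwards. Next I'll locate the slide's top from both views.

Run:
```python
from h import *
T=onz('top',[(166.1,255.4),(166.1,259.6),(217.4,268.6),(218.6,263.5)],.142)
S=onz('side',[(294.7,323),(300.6,325.8),(328.1,289.8),(323.2,287.2)],.142)
for P in(T,S):
    print(P[:,:2].round(4).tolist(),P.mean(0).round(4)); 
    d=P[[0,1]].mean(0)-P[[2,3]].mean(0);print('len',np.linalg.norm(d),'ang',np.degrees(np.arctan2(d[1],d[0])))
# drawer rail tops (z=.07): left side inner edge and front
for a,b in(((200,146),(165,292)),((254,158),(231,300))):
    A=onz('top',[a,b],.07);d=A[0]-A[1];print(A.round(3).tolist(),np.degrees(np.arctan2(d[1],d[0])))
```

```text
[[0.5071, 0.2874], [0.4991, 0.287], [0.4813, 0.1897], [0.4909, 0.1878]] [0.4946 0.238  0.142 ]
len 0.09994818741553547 ang 80.21259340085155
[[0.5086, 0.29], [0.4981, 0.2944], [0.4806, 0.196], [0.4902, 0.1905]] [0.4944 0.2427 0.142 ]
len 0.1005387147832103 ang 79.72069867612136
[[0.751, 0.249, 0.07], [0.446, 0.308, 0.07]] -10.94802216241732
[[0.723, 0.135, 0.07], [0.429, 0.176, 0.07]] -7.80979447624499
```

Emit:
move_arm:
  slide:
    - [3,6,-1.5]
    - [6,11,-3]
    - [9,15,-4.5]
    - [13,17,-5]
    - [18,17,-5.2]
    - [23,17,-5.2]
    - [28,17,-5.2]
    - [33,17,-5.2]
    - [38,17,-5.2]
    - [42,17,-5.2]
    - [45,17,-5.2]
    - [45,17,-5.2]
    - [45,17,-5.2]
  roll: [0,0,0,0.05,0.1,0.15,0.175,0.175,0.175,0.175,0.175,0.175,0.175]

```text
time: 18.15
position: [0.4933, 0.2405, 0.2471]
tool_rot: [2.325, 1.967, 0.15]
ft_force: [-0.0, -0.0, 0.2]
grip_width: 0.516
grip_force: 0.0
```

```bash
python3 -c "
from h import *
st();print(plan((.492,.240,.108)),plan((.492,.240,.16)))
im=cams.get_image('top')
cv2.imwrite('pics/t5.png',np.hstack([cv2.resize(cams.get_image('side')[200:400,220:420,::-1],(500,500))]))"
```

```text
18.15 [ 0.11  0.03 -0.67  1.75  0.1   1.26 -0.75] [0.493 0.241 0.247] x [0.165 0.986 0.015] y [ 0.977 -0.165  0.134] z [ 0.134 -0.007 -0.991]
(array([-0.29, -1.98, 13.77]), 0) (array([-0.21, -1.28,  8.61]), 0)
```

View pics/t5.png

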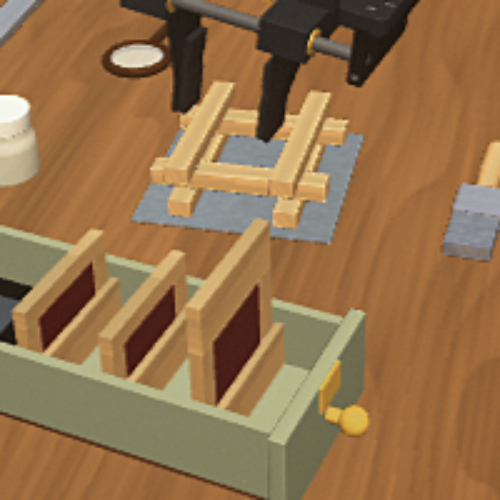

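Fingers are straddling above the slide and aligned with its rail; the slide's top is at crop (230,270). I'll descend and grip gently.

Emit:
move_arm:
  slide:
    - [-0.2,-0.7,4.5]
    - [-0.3,-1.3,8.6]
    - [-0.3,-1.7,11.6]
    - [-0.3,-1.9,13]
    - [-0.3,-2,13.7]
    - [-0.3,-2,13.7]
    - [-0.3,-2,13.7]
  roll: [0,0,0,0,0,0,0]

```text
time: 18.95
position: [0.4921, 0.2387, 0.1083]
tool_rot: [2.328, 1.963, 0.15]
ft_force: [0.4, 0.2, 0.2]
grip_width: 0.516
grip_force: 0.0
```

Emit:
move_arm:
  slide:
    - [0,0,0]
    - [0,0,0]
    - [0,0,0]
    - [0,0,0]
    - [0,0,0]
    - [0,0,0]
    - [0,0,0]
  roll: [0,0,0,0,0,0,0]
  gripper: 0
  squeeze: 12

```text
time: 19.65
position: [0.4903, 0.2385, 0.1066]
tool_rot: [2.329, 1.965, 0.146]
ft_force: [-2.0, 0.1, 2.8]
grip_width: 0.124
grip_force: 12.2
```

```bash
python3 -c "
from h import *
st();s=monitor.get_state();p=s['position'];print(s['ft_force'],s['torque'],s['grip_force'],plan(p+[0,0,.15]))"
```

```text
19.65 [ 0.07  0.16 -0.67  1.93  0.21  0.99 -0.86] [0.49  0.239 0.107] x [0.167 0.986 0.014] y [ 0.977 -0.168  0.131] z [ 0.131 -0.008 -0.991]
[-2.02357423  0.10392493  2.75439054] [ 0.01312976  0.74834947 -0.10060384] 12.155078987125307 (array([  0.21,   1.96, -14.87]), 0)
```

Emit:
move_arm:
  slide:
    - [0,0.2,-1.5]
    - [0,0.4,-3]
    - [0.1,0.6,-4.5]
    - [0.1,0.8,-6]
    - [0.1,1.1,-8]
    - [0.2,1.5,-11]
    - [0.2,2,-14.9]
    - [0.2,2,-14.9]
    - [0.2,2,-14.9]
  roll: [0,0,0,0,0,0,0,0,0]
  squeeze: 20

```text
time: 20.55
position: [0.4921, 0.2384, 0.2593]
tool_rot: [2.327, 1.963, 0.152]
ft_force: [0.3, -0.1, -1.8]
grip_width: 0.115
grip_force: 20.0
```

```bash
python3 -c "
from h import *
st();s=monitor.get_state();print(s['ft_force'],s['grip_force'],s['grip_width'],plan((.56,-.066,.45),None))
cv2.imwrite('pics/t6.png',np.hstack([cv2.resize(cams.get_image('side')[180:400,200:420,::-1],(500,500))]))"
```

```text
20.55 [ 0.11  0.02 -0.67  1.74  0.09  1.28 -0.75] [0.492 0.238 0.259] x [0.167 0.986 0.016] y [ 0.976 -0.168  0.136] z [ 0.137 -0.007 -0.991]
[ 0.2945774  -0.12845983 -1.837201  ] 19.996374340262264 0.11472476328867504 (array([-28.57,  14.33, -17.75]), 0)
```

View pics/t6.png

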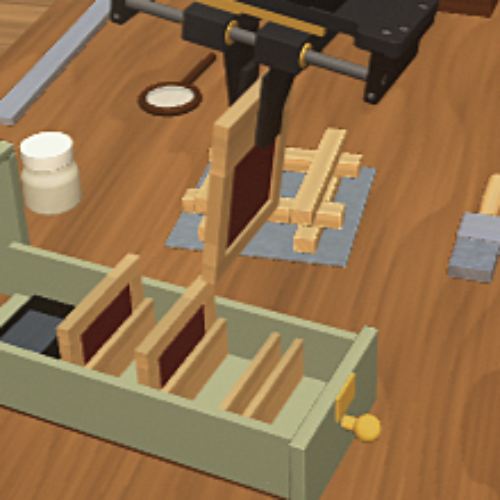

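The slide is clear of the drawer and firmly held; the two short slides are in place. Now I'll carry it up over the crib side and add lean at the upper limit.

Emit:
move_arm:
  slide:
    - [-3,1,-4]
    - [-6,2.5,-8]
    - [-10,4,-11]
    - [-13,5,-14]
    - [-16,6,-17.5]
    - [-19,7,-21]
    - [-22,8,-24.5]
    - [-25,9.5,-28]
    - [-28,11,-31]
    - [-29.3,11.6,-33.2]
    - [-29.3,11.6,-33.2]
  roll: [0,0,0,0,0,0,0,0,0,0,0]
  squeeze: 40

```text
time: 21.7
position: [0.5123, -0.0705, 0.598]
tool_rot: [2.332, 1.958, 0.148]
ft_force: [-0.4, 0.6, -2.8]
grip_width: 0.113
grip_force: 40.0
```

Emit:
move_arm:
  slide:
    - [0,8,-50]
    - [0,8,-50]
    - [0,8,-50]
  roll: [0,0,0]

```text
time: 22.0
position: [0.5148, -0.0672, 0.6548]
tool_rot: [2.313, 1.956, 0.166]
ft_force: [0.1, -0.2, -2.1]
grip_width: 0.108
grip_force: 40.0
```

Emit:
move_arm:
  slide:
    - [0,8,-50]
    - [0,8,-50]
    - [0,8,-50]
  roll: [0,0,0]

```text
time: 22.3
position: [0.508, -0.0674, 0.685]
tool_rot: [2.276, 1.924, 0.227]
ft_force: [-0.4, -0.3, -1.3]
grip_width: 0.112
grip_force: 40.0
```

Emit:
move_arm:
  slide:
    - [0,8,-50]
    - [0,8,-50]
  roll: [0,0]

```text
time: 22.5
position: [0.4995, -0.0673, 0.712]
tool_rot: [2.242, 1.895, 0.28]
ft_force: [-0.4, -0.6, 0.0]
grip_width: 0.109
grip_force: 40.0
```

```bash
python3 -c "
from h import *
st()"
```

```text
22.5 [-0.51  0.06  0.67  0.77 -0.06  2.05 -0.05] [ 0.499 -0.067  0.712] x [0.164 0.986 0.02 ] y [ 0.95  -0.163  0.267] z [ 0.266 -0.025 -0.964]
```

Emit:
move_arm:
  slide:
    - [0,15,-50]
    - [0,15,-50]
  roll: [0,0]

```text
time: 22.7
position: [0.4984, -0.0688, 0.7388]
tool_rot: [2.206, 1.864, 0.332]
ft_force: [-1.1, -0.1, -1.2]
grip_width: 0.113
grip_force: 40.0
```

Emit:
move_arm:
  slide:
    - [0,18,-50]
    - [0,18,-50]
  roll: [0,0]

```text
time: 22.9
position: [0.4972, -0.0707, 0.7649]
tool_rot: [2.171, 1.832, 0.38]
ft_force: [-0.5, -0.8, -0.9]
grip_width: 0.109
grip_force: 40.0
```

Emit:
move_arm:
  slide:
    - [0,20,-50]
    - [0,20,-50]
  roll: [0,0]

```text
time: 23.1
position: [0.4937, -0.0723, 0.7907]
tool_rot: [2.136, 1.8, 0.427]
ft_force: [0.0, -0.6, -0.9]
grip_width: 0.113
grip_force: 40.0
```

Emit:
move_arm:
  slide:
    - [0,24,-50]
    - [0,24,-50]
  roll: [0,0]

```text
time: 23.3
position: [0.4909, -0.0738, 0.8159]
tool_rot: [2.1, 1.768, 0.473]
ft_force: [-0.7, 0.2, -2.5]
grip_width: 0.115
grip_force: 40.0
```

```bash
python3 -c "
from h import *
st()"
```

```text
23.3 [-0.42  0.07  0.62  0.54 -0.09  2.05 -0.04] [ 0.491 -0.074  0.816] x [0.163 0.986 0.027] y [ 0.868 -0.157  0.471] z [ 0.469 -0.054 -0.882]
```

Emit:
move_arm:
  slide:
    - [0,28,-50]
    - [0,28,-50]
  roll: [0,0]

```text
time: 23.5
position: [0.4882, -0.0754, 0.8402]
tool_rot: [2.064, 1.737, 0.516]
ft_force: [0.2, 0.0, -2.9]
grip_width: 0.114
grip_force: 40.0
```

Emit:
move_arm:
  slide:
    - [0,32,-50]
    - [0,32,-50]
  roll: [0,0]

```text
time: 23.7
position: [0.4853, -0.0769, 0.8636]
tool_rot: [2.028, 1.706, 0.557]
ft_force: [-0.3, -0.5, -2.1]
grip_width: 0.107
grip_force: 40.0
```

Emit:
move_arm:
  slide:
    - [0,36,-50]
    - [0,36,-50]
  roll: [0,0]

```text
time: 23.9
position: [0.4815, -0.0783, 0.886]
tool_rot: [1.992, 1.675, 0.597]
ft_force: [0.2, 0.9, -1.3]
grip_width: 0.113
grip_force: 40.0
```

Emit:
move_arm:
  slide:
    - [0,40,-50]
    - [0,40,-50]
  roll: [0,0]

```text
time: 24.1
position: [0.4767, -0.0795, 0.9074]
tool_rot: [1.957, 1.645, 0.634]
ft_force: [-1.5, -0.6, -0.9]
grip_width: 0.11
grip_force: 40.0
```

```bash
python3 -c "
from h import *
st();R=Ro.from_rotvec(monitor.get_state()['tool_rot']).as_matrix()
t=np.array([.564,-.066,.215])-.023*R[:,2];print(t,plan(t),plan(t+[0,0,.15]))"
```

```text
24.1 [-0.19  0.11  0.49  0.29 -0.17  2.05 -0.03] [ 0.477 -0.079  0.907] x [0.161 0.987 0.031] y [ 0.753 -0.143  0.643] z [ 0.638 -0.08  -0.766]
[ 0.54931674 -0.0641714   0.23260847] (array([  0.56, -38.11,  56.17]), 0) (array([  1.03, -28.47,  44.69]), 0)
```

The lean is 40°, so I'll bring it down in two stages, holding this orientation.

Emit:
move_arm:
  slide:
    - [0.1,-2,3]
    - [0.2,-4.5,7]
    - [0.3,-7,11]
    - [0.4,-9.5,15]
    - [0.5,-12,19]
    - [0.6,-14.5,23]
    - [0.7,-17,27]
    - [0.8,-19.5,31]
    - [0.9,-22,35]
    - [1,-24.5,38.5]
    - [1,-26.5,42]
    - [1,-28,44]
    - [1,-28.5,44.7]
    - [1,-28.5,44.7]
    - [1,-28.5,44.7]
  roll: [0,0,0,0,0,0,0,0,0,0,0,0,0,0,0]

```text
time: 25.6
position: [0.5924, -0.0638, 0.4972]
tool_rot: [1.966, 1.68, 0.627]
ft_force: [0.3, 4.3, -0.1]
grip_width: 0.109
grip_force: 40.0
```

```bash
python3 -c "
from h import *
st();R=Ro.from_rotvec(monitor.get_state()['tool_rot']).as_matrix()
t=np.array([.564,-.066,.215])-.023*R[:,2];print(t,plan(t))
cv2.imwrite('pics/t7.png',np.hstack([cv2.resize(cams.get_image('side')[50:400,180:460,::-1],(448,560))]))"
```

```text
25.6 [ 0.32 -0.3  -0.2   1.69 -0.07  1.07 -0.04] [ 0.592 -0.064  0.497] x [0.143 0.989 0.036] y [ 0.771 -0.135  0.622] z [ 0.62  -0.061 -0.782]
[ 0.54973262 -0.06459867  0.2329855 ] (array([ -1.66, -19.71,  18.02]), 0)
```

View pics/t7.png

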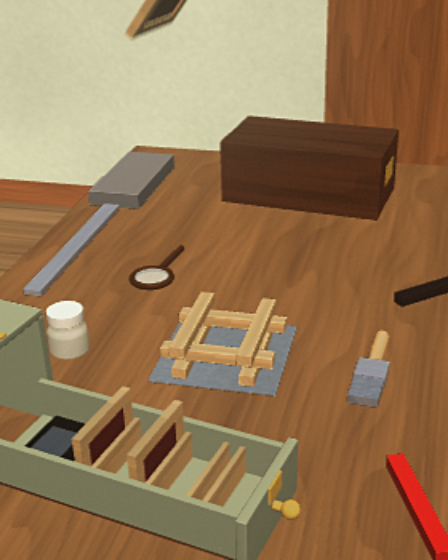

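The slide hangs tilted at the top of the view (crop (155,15)); the crib, drawer contents and bystanders are all in place. The shoulder limit stopped the straight descent, so I'll go down further out and then come in.

Emit:
move_arm:
  slide:
    - [0,3,4]
    - [0,2,8]
    - [0,0,12]
    - [0.3,-2,16]
    - [0.5,-4,19]
    - [0.5,-5.5,21]
    - [0.5,-5.5,21]
    - [0.5,-5.5,21]
  roll: [0,0,0,0,0,0,0,0]

```text
time: 26.45
position: [0.6801, -0.0743, 0.3]
tool_rot: [1.974, 1.664, 0.613]
ft_force: [0.8, -0.3, -1.1]
grip_width: 0.11
grip_force: 40.0
```

```bash
python3 -c "
from h import *
st();R=Ro.from_rotvec(monitor.get_state()['tool_rot']).as_matrix()
t=np.array([.564,-.066,.215])-.023*R[:,2];print(t,plan(t),plan((.62,-.066,.233)))"
```

```text
26.45 [ 0.36 -0.09 -0.29  1.9   0.03  0.65 -0.13] [ 0.68  -0.074  0.3  ] x [0.159 0.987 0.03 ] y [ 0.77  -0.143  0.622] z [ 0.618 -0.076 -0.783]
[ 0.54978736 -0.06425278  0.23299856] (array([ -1.28, -14.35,  -2.89]), 0) (array([-0.33, -8.92,  1.47]), 0)
```

Emit:
move_arm:
  slide:
    - [-0.1,-4,0.7]
    - [-0.3,-7,1.2]
    - [-0.4,-9,1.4]
    - [-0.6,-10.8,0]
    - [-0.8,-12.2,-1.2]
    - [-1,-13.6,-2.3]
    - [-1,-13.6,-2.3]
    - [-1,-13.6,-2.3]
    - [-1,-13.6,-2.3]
  roll: [0,0,0,0,0,0,0,0,0]

```text
time: 27.35
position: [0.5686, -0.063, 0.2327]
tool_rot: [1.973, 1.665, 0.614]
ft_force: [-1.0, -0.6, -0.8]
grip_width: 0.11
grip_force: 40.0
```

```bash
python3 -c "
from h import *
st();s=monitor.get_state();R=Ro.from_rotvec(s['tool_rot']).as_matrix();print('mid',s['position']+.023*R[:,2],'origin',s['position']+.083*R[:,2],s['qd'].round(3),s['grip_force'])
a=cams.get_image('side')[150:400,200:440,::-1]
cv2.imwrite('pics/t8.png',cv2.resize(a,(576,600)))"
```

```text
27.35 [ 0.22 -0.3  -0.16  2.22 -0.    0.55 -0.12] [ 0.569 -0.063  0.233] x [0.158 0.987 0.03 ] y [ 0.77  -0.142  0.622] z [ 0.618 -0.075 -0.782]
mid [ 0.58286298 -0.06477111  0.21465622] origin [ 0.61995546 -0.06927797  0.16771119] [ 0.01   0.001 -0.004  0.005  0.005  0.002 -0.004] 39.99575522728264
```

View pics/t8.png

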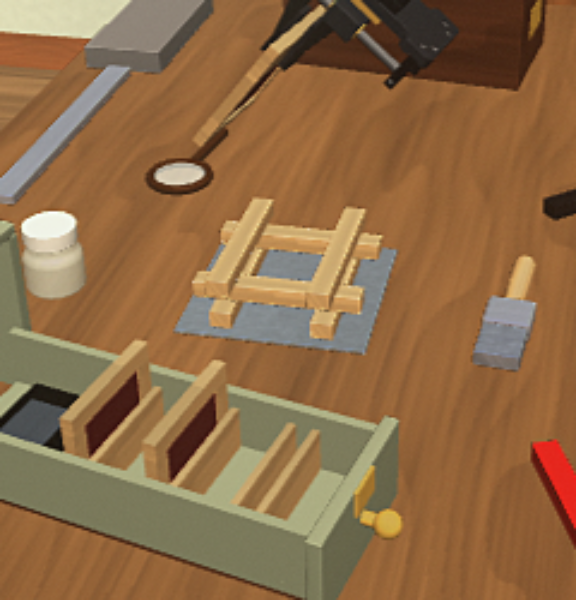

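```bash
python3 -c "
from h import *
s=monitor.get_state();R=Ro.from_rotvec(s['tool_rot']).as_matrix();o=s['position']+.083*R[:,2]
print(px('side',[o+a*R[:,0]+b*R[:,1]-c*R[:,2] for c in(0,.12) for a in(.05,-.05) for b in(.005,-.005)]).round(1), s['ft_force'])"
```

```text
[[280.9 206.9]
 [284.5 210.3]
 [302.5 188.7]
 [305.8 191.9]
 [313.9 167.4]
 [317.7 171.1]
 [334.4 151. ]
 [338.  154.4]] [ 0.00342589 -0.5503969  -2.17321906]
```

The slide's lower corner appears where predicted, about (283,207), so it hasn't slipped in the grip. Handing in.

```bash
python3 -c "
from bench import workorder
print(workorder.close_job())"
```

```text
the job is handed in; nothing more can be done
None
```

I laid both slats as the third course and handed the job in with the tall slide still gripped over the crib: leaned about 39°, top edge level within 2°, lower edge about 11 cm above the crib, centre about 2 cm off the board's centre; no verdict was shown.

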